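# Wedge the spring clip off the board-holder post

### The job

Take the steel wedge out of its wooden holder and slide its blade down between the flat of the post and the back of the spring clip, right down until it gently bottoms on the stop in the slot, so that the wedge spreads the clip and eases it off the post; do not pull the clip off with the fingers, and never press with the wedge harder than about 20 N. Then stand the wedge back in its holder and put the clip in the grey tray, leaving the other things on the bench alone.

Things in the scene. Friction and masses are not known exactly. Their poses are not given: they have to be found in the camera images.
- stand: Fixed blue head of a board holder: block x -30 to 70, y -30 to 30 mm, 55 mm high; a steel post (rod) rises from it. Origin on the post's axis at bench level, z up, +x = side to which the post's flat faces and to which the clip comes off. A low rail and a 75 mm high jaw lie at x -132 to -30 mm. Fixed, smooth steel (friction about 0.2).
- rod_top (a point): Centre of the post's top end on its axis, 81 mm above the bench (26 above the block); axes as the stand. The post is 22 mm across with one flat along its whole length: the plane 5 mm from the axis on the +x side, 19 mm wide.
- slot (a point): Middle of the mouth of a slot in the block's top, before the post's flat: 25 mm long (stand x 0 to 25), 16 mm wide (y -8 to 8); lets the blade pass down beyond the clip. In it an adjustable stop ends the blade's way, its top 26 to 53 mm below the mouth: a different, unmeasured depth each time, to be felt as a hard rise of force. Rigid: come onto it slowly.
- clip: Loose U-shaped steel spring clip, 12 mm tall, about 50 g, lying on the block round the post. Origin on its underside, on the post's axis when seated, axes then as the stand. Back plate x 9 to 14.5 mm, 36 mm wide. Two sprung legs reach round the post to x -10 mm, with lips just past its widest part. Comes off along +x after 11 to 12 mm, and then stays lying on the block round the blade.
- clip_window (a point): Middle of the upper mouth of the gap for the blade, between post flat (clip x 5 mm) and clip back (x 9 mm): 4 mm deep along x, 16 mm wide along y, open above and below, level with the clip's top (12 mm above the block). Two nubs at its ends rest on the flat. Pushing the blade down here takes some 3 to 10 N.
- clip_lug (a point): Middle of the clip's grip lug, which runs from the back plate away from the post: 15 mm long (clip x 14.5 to 30), 14 mm wide along y, 12 mm tall. The place to hold the clip once it is off.
- wedge: Loose steel wedge tool, about 110 g, 130 mm tall, standing blade down in its holder. Origin at the blade's tip edge, in the middle of its flat side (plane x = 0); z up. Blade 11 mm wide (y), 74 mm long; other side slopes: 2.5 mm thick at the tip, evenly to 17 mm at z 34 mm, then constant. Flat side goes against the post's flat, x axis as the stand's.
- wedge_top (a point): Centre of the top of the wedge's black square handle, 20 x 20 mm, z 80 to 130 mm above the tip, centred 8.5 mm along +x from the flat side. Below it a shoulder plate 17 x 32 mm, z 74 to 80 mm. With the tip 36 mm below the clip's top edge (24 mm below the block's top) the clip is fully off.
- holder: Fixed wooden block 60 x 60 x 80 mm high, origin at the centre of its underside. Hole in its top 24 (x) x 16 (y) mm, centred, 77 mm deep: the blade hangs in it with the shoulder plate on the block; the wedge's origin is then 6 mm above the bench, at about x -8.5 mm, y 0 here, axes agreeing (or turned by half a turn at x +8.5).
- tray: Fixed open grey plastic tray 150 (x) x 120 (y) mm, 30 mm high, walls and floor 4 mm thick; origin at the centre of its underside.
- jar: Bystander: small jar 36 mm across, 32 mm tall, beside the stand.
- spacer: Bystander: brass cylinder 22 mm across, 28 mm tall, beside the stand.
- bush: Bystander: steel ring 34 mm across, 16 mm tall.
- heatsink: Bystander: aluminium block 45 x 35 x 25 mm.
- driver: Bystander: screwdriver lying on the bench.
- spanner: Bystander: spanner lying on the bench.
- cup: Bystander: white cup 66 mm across, 75 mm tall.
Mind the look-alikes: they are no part of the job. Of the things that look like the tray, the larger one is meant.

How it is judged:
On the way, in this order (a step that is already met when the one before it is completed fails the run):
1. the wedge's blade is in the window between post and clip, the clip still seated on the post (horizontal distance between clip and stand below 0.006 m and z of wedge in the frame of clip between -0.03 and 0.008 m and x of wedge in the frame of clip between 0.001 and 0.012 m and y of wedge in the frame of clip between -0.009 and 0.009 m), for 0.05 s.
2. the clip is off the post and the blade's tip has come down on the stop in the slot (horizontal distance between clip and stand above 0.0105 m and horizontal distance between wedge and stand below 0.025 m and height (world z) of clip below 0.065 m and (contact force between wedge and stop_c0 above 1 N or contact force between wedge and stop_c1 above 1 N)), for 0.05 s.
At the end, for the whole second after the job is handed in: The clip lies at rest in the tray (origin within its outline, under 30 mm above the bench); the wedge stands at rest in its holder, blade down the hole (tip within 16 mm of the holder's axis, under 12 mm above the bench, tilt under 0.15 rad); both released (x of clip in the frame of tray between -0.073 and 0.073 m and y of clip in the frame of tray between -0.058 and 0.058 m and height (world z) of clip below 0.03 m and linear speed of each of clip, wedge below 0.02 m/s and horizontal distance between wedge and holder below 0.016 m and height (world z) of wedge below 0.012 m and angle between wedge's own z axis and vertical below 0.15 rad); the robot touches nothing.
It fails at once if the fingers pull or push the clip while it is still on the post (more than 2 N) (contact force between the fingers and clip above 2 N and horizontal distance between clip and stand below 0.006 m and height (world z) of clip below 0.07 m).
It fails at once if the wedge presses harder than 25 N on the clip (contact force between wedge and clip above 25 N).
It fails at once if the wedge presses harder than 25 N on the post, its block or the stop (contact force between wedge and stand above 25 N).
It fails at once if a bystander is moved more than 30 mm (distance of any of jar, spacer, bush, heatsink, driver, spanner, cup from where it was at the start of the episode above 0.03 m).
It also fails if it takes over 72 s, if anything falls off the work surface, if the arm or the gripper's body presses on something with over 40 N, if the wrist force passes 120 N, or if a joint passes its speed limit or range.

### The arm

A 6-joint arm with a two-finger parallel gripper is mounted at the origin on the work surface. World frame = base frame: x ahead of the robot, y to its left, z up, the work surface at z = 0. Lengths are in m, angles in rad, forces in N, time in s.
With the tool pointing down it reaches from about 0.325 to 0.925 m from the base axis. Payload 3.1 kg.
Tool frame: the origin (TCP) lies midway between the tips of the shut fingers; the grasp point (between the pads) lies 19 mm behind it; z points along the fingers, y is the line along which they close (so a half turn about z gives the same grasp; the last joint's range is limited). The gripper opens to 85 mm and grips with 20 to 120 N. Pads are 22 mm wide; open, the fingers measure 114 mm over their backs; the gripper's body (76 mm by 85 mm) begins 54 mm behind the grasp point. The pads swing forward as they close: fully open they stand 13 mm farther back than shut.
Start: joints at [-1.422, 0.217, 1.613, -0, 1.311, -0.112], TCP at [0.161, -0.604, 0.231] pointing down, gripper open.
Joint ranges: [-2.75, 2.75], [-0.78, 2.1], [0.31, 2.55], [-1.13, 4.27], [0.13, 2.63], [-2.58, 2.58]. Speed limits (rad/s): [2.79, 2.79, 3.14, 3.14, 3.14, 3.14].

### API

Orientations are given as [roll, pitch, yaw] about the fixed x, y, z axes, in that order (R = Rz(yaw) Ry(pitch) Rx(roll)).
In Python, from station import manip, effector, cams, finish_job, monitor gives the robot as it stands. The module is installed in compiled form; this text tells all that it offers. Calls block until the motion is done:
- manip.move_ptp(position, orientation): joint-space move of the TCP to a pose.
- manip.servo_line(position, orientation=None, speed=0.15, max_force=None): straight line of the TCP; orientation=None keeps the orientation; speed is the mean speed in m/s. With max_force (N) it stops when the force on the tool has changed by that much, and returns True; else False.
- manip.move_joints(angles): joint-space move.
- effector.set_gripper(opening): finger opening in m; the grip force is fixed at half the most; returns when the fingers have stopped.
- manip.pause(seconds).
- manip.inverse_kinematics(position, orientation): joint angles nearest the present ones, or None.
- cams.get_image(name): name is "side" or "top"; returns a dict with "image" (400x640x3 uint8, red, green, blue), "depth" (400x640 float32, m along the optical axis (not along the pixel's ray), 0 where there is no reading), "vertical_fov" (degrees; the focal length in pixels is half the picture's height over the tangent of half this angle, whatever the lens; pixels are square), "cx", "cy" (the principal point, pixels), "R" (3x3) and "t" (3): a world point X has camera coordinates R X + t. Camera axes: x right, y down, z forward; pixel columns grow to the right and rows downward; lengths in m; the calibration is good to about 2 mm. A picture is of the moment at which its call begins.
A pose or a line that the arm cannot do raises manip.IKError and nothing moves.
- finish_job(): hands the job in; it is judged then, once.
Readings, each from a call of its own:
- monitor.get_t(): time.
- monitor.get_joints(): joint angles.
- monitor.get_qvel(): joint speeds.
- monitor.get_joint_efforts(): joint torques, N m.
- monitor.get_ee_pos(): TCP position.
- monitor.get_eef_rot(): TCP orientation.
- monitor.get_ft_force(): force on the tool from outside, world axes, zero at the start.
- monitor.get_moment(): the same for the moment, N m.
- monitor.get_gripper_width(): finger opening in m.
- monitor.get_grasp_force(): force on a finger pad.
Only numpy, scipy, OpenCV 4.12 (cv2) and the standard library are available. Lean on these libraries where they do the work, as an engineer would, in place of code of your own. Each camera call takes 0.05 s, during which the arm holds its last target. There are 200 camera calls.

## Working session

There is one attempt and no reset: what is moved stays moved. The work goes in short steps, each a Python script; the robot and the scene stay as the last script left them, time stands still between calls to the robot, and variables do not carry over. Pictures are saved under pics/ and viewed, at most 10 in all, crops included, and the job is handed in when it is done.

```bash
mkdir -p pics
cat > h.py <<'E'
import numpy as np, cv2
from station import manip, effector, cams, finish_job, monitor
def grab(n):
    d=cams.get_image(n); np.savez(f'pics/{n}.npz',**d); return d
def cloud(d):
    h,w=d['depth'].shape; f=h/2/np.tan(np.radians(float(d['vertical_fov']))/2)
    v,u=np.mgrid[:h,:w]; z=d['depth']
    P=np.stack([(u-d['cx'])/f*z,(v-d['cy'])/f*z,z],-1)
    W=(P-d['t'])@d['R']; W[z==0]=np.nan; return W
def load(n): return dict(np.load(f'pics/{n}.npz'))
def save(img,name,s=1): cv2.imwrite('pics/'+name,cv2.cvtColor(cv2.resize(img,None,fx=s,fy=s,interpolation=cv2.INTER_CUBIC),cv2.COLOR_RGB2BGR))
E
python3 - <<'E'
from h import *
for n in('top','side'):
    d=grab(n); save(d['image'],n+'0.png',1.25); print(n,d['vertical_fov'],d['cx'],d['cy'],d['R'].round(3).tolist(),d['t'])
print(monitor.get_t(),monitor.get_eef_rot())
E
```

```text
top 42.147203311592406 314.1187941134394 202.5391189302949 [[0.008, -1.0, 0.003], [-0.985, -0.008, -0.17], [0.17, -0.002, -0.985]] [0.06194541 0.53207609 1.39300054]
side 54.617924373549016 327.4422819682325 198.27405542924785 [[0.876, -0.482, 0.017], [-0.38, -0.712, -0.59], [0.296, 0.511, -0.807]] [-0.41112898  0.28003745  0.86039121]
0.1 [-3.13936571e+00 -2.36491289e-04  2.60774564e-01]
```

View pics/top0.png

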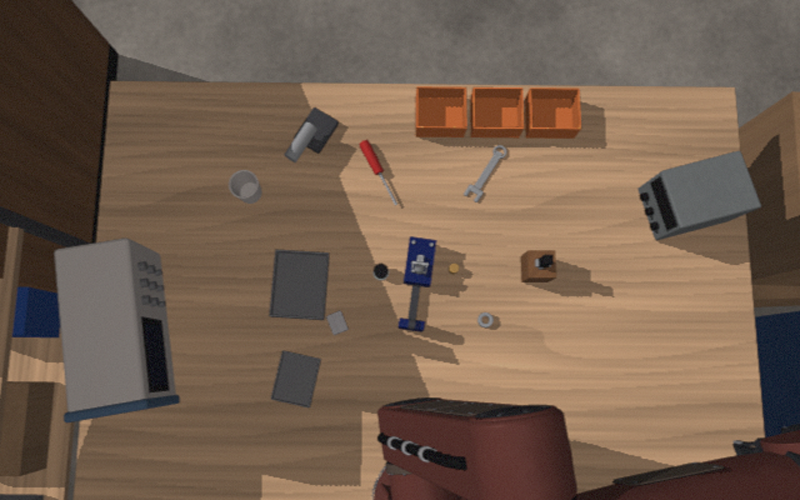

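View pics/side0.png

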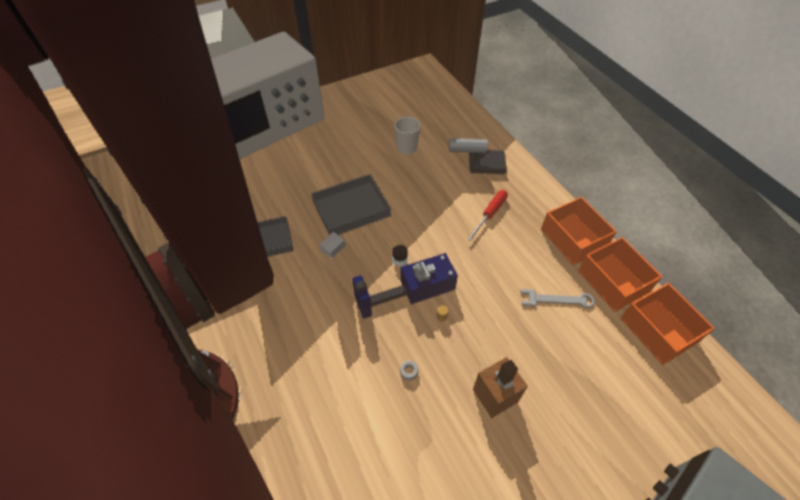

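Top view (800-px scale): the stand is at (420,262), with the rail and jaw toward the robot at (412,325). The holder and wedge are at (540,265). The large grey tray at (300,285) is the one meant; its small look-alike is at (296,378). The jar is at (380,270), spacer (453,268), bush (486,320), heatsink (338,322), cup (245,185), driver (380,170) and spanner (487,172). The only black-handled tool standing in wood is the one at (544,262).

Run:
```python
from h import *
def rect(p,l):
    r=cv2.minAreaRect((p[:,:2]*1000).astype(np.float32)); print(l,len(p),'c',np.round(r[0],1),'size',np.round(r[1],1),'ang',round(r[2],2),'zmed',np.round(np.median(p[:,2])*1000,1),'mean',(p[:,:2].mean(0)*1000).round(1))
for n in('top','side'):
    d=load(n);W=cloud(d);I=d['image'].astype(int);hsv=cv2.cvtColor(d['image'],cv2.COLOR_RGB2HSV)
    x,y,z=W[...,0],W[...,1],W[...,2]
    # landmarks
    if n=='top':
        for l,(u,v) in dict(block=(412,280),holder=(525,275),handle=(545,262),tray=(300,285),jar=(380,270),spacer=(453,268),bench=(560,400)).items():
            print(l,(W[int(v/1.25),int(u/1.25)]*1000).round(1))
        sx,sy=W[int(262/1.25),int(420/1.25),:2]; hx,hy=W[int(275/1.25),int(525/1.25),:2]; tx,ty=W[int(285/1.25),int(300/1.25),:2]
    ns=(abs(x-sx)<.2)&(abs(y-sy)<.09)
    blue=(I[...,2]>1.5*I[...,0])&(I[...,2]>1.3*I[...,1])
    rect(W[ns&blue&(abs(z-.055)<.006)],n+' block')
    rect(W[ns&blue&(z>.068)],n+' jaw')
    rect(W[ns&(abs(z-.081)<.004)&~blue],n+' rodtop')
    rect(W[ns&(abs(z-.067)<.004)&~blue&(x>sx-.04)],n+' cliptop')
    nh=(abs(x-hx)<.08)&(abs(y-hy)<.08)
    rect(W[nh&(abs(z-.08)<.004)],n+' holdertop')
    rect(W[nh&(abs(z-.136)<.006)],n+' handletop')
    nt=(abs(x-tx)<.12)&(abs(y-ty)<.1)
    rect(W[nt&(abs(z-.03)<.006)],n+' rim'); rect(W[nt&(abs(z-.004)<.003)&(hsv[...,1]<60)],n+' floor')
    bench=W[(abs(z)<.01)&(hsv[...,1]>70)]; print('bench z',np.median(bench[:,2])*1000)
d=load('top');W=cloud(d)
save(d['image'][175:275,290:460],'c_top.png',4.5)
d=load('side'); save(d['image'][190:330,270:440],'c_side.png',4)
```

```text
block [470.3  25.3  58.5]
holder [ 485.2 -226.1   45. ]
handle [ 502.3 -250.5  131.8]
tray [463.8 275.1   4.8]
jar [495.1  94.1  35.4]
spacer [503.  -67.7  29.1]
bench [ 213.9 -306.5   -5. ]
top block 504 c [464.2  14.3] size [ 56.7 200.1] ang 81.48 zmed 55.8 mean [513.6   7.5]
top jaw 97 c [373.5  26.5] size [51.8 18.1] ang 83.1 zmed 75.5 mean [373.3  26.3]
top rodtop 59 c [432.   20.3] size [137.1  42.6] ang 0.02 zmed 81.0 mean [449.5  14.3]
top cliptop 63 c [520.7   3.5] size [33.6 72.9] ang 77.45 zmed 67.3 mean [508.1   5.8]
top holdertop 321 c [ 505.2 -255.4] size [61.2 61.4] ang 0.28 zmed 80.5 mean [ 505.4 -252.9]
top handletop 56 c [ 505.4 -256.3] size [18.3 19.7] ang 1.67 zmed 136.4 mean [ 506.3 -256.2]
top rim 415 c [448.8 253.4] size [163.6 179.1] ang 87.43 zmed 29.0 mean [441.  249.3]
top floor 1257 c [457.9 262. ] size [157.  154.9] ang 86.59 zmed 4.2 mean [465.1 277.2]
bench z 0.8902299341289701
side block 325 c [514.4   7.8] size [55.5 96.1] ang 82.28 zmed 55.0 mean [514.1   6.9]
side jaw 35 c [375.7  25.2] size [51.  15.3] ang 84.58 zmed 74.8 mean [375.2  28.5]
side rodtop 93 c [433.   16.4] size [ 22.8 136.7] ang 83.92 zmed 81.0 mean [437.6  16.2]
side cliptop 98 c [505.6   7.6] size [37.2 40.3] ang 75.81 zmed 66.3 mean [505.6   4.2]
side holdertop 562 c [ 506.6 -254.6] size [61.2 60.5] ang 0.91 zmed 80.1 mean [ 501.2 -257.5]
side handletop 106 c [ 507.5 -256. ] size [20.2 19.6] ang 2.2 zmed 135.7 mean [ 506.9 -256.4]
side rim 431 c [448.4 254.8] size [163.  182.9] ang 87.82 zmed 27.6 mean [443.  251.9]
side floor 1074 c [447.3 253.8] size [163.6 175.5] ang 85.84 zmed 3.9 mean [465.6 284.6]
bench z 0.07363205034255957
```

View pics/c_top.png

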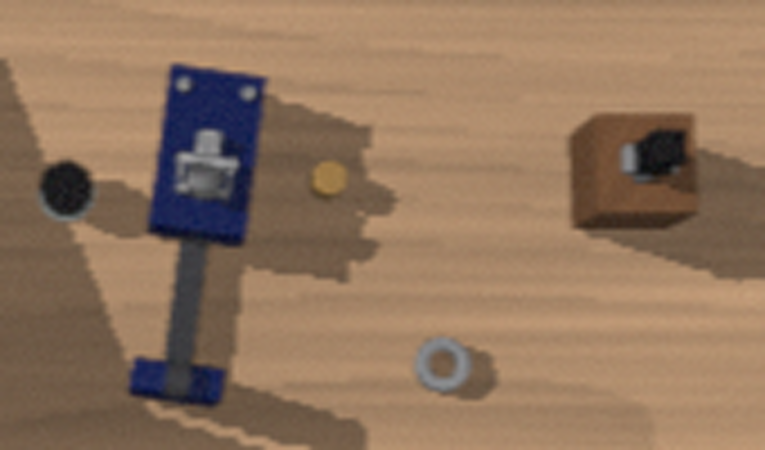

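View pics/c_side.png

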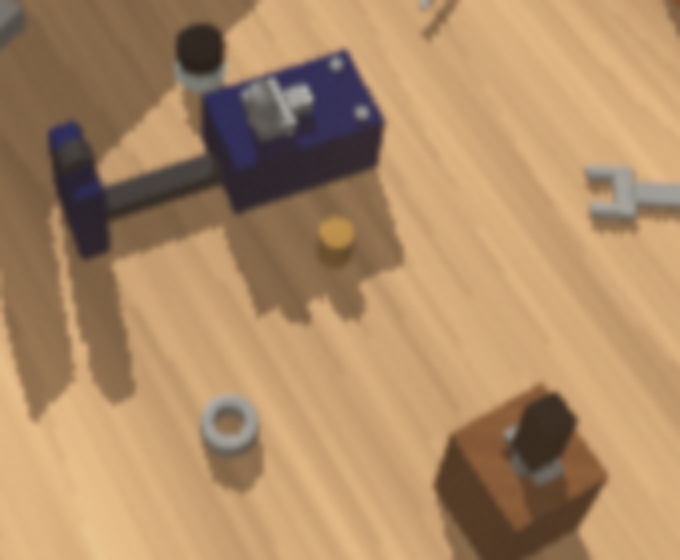

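The crops confirm the choice: clip round the post at c_top (207,165), lug pointing away from the robot, and wedge handle at (660,152). The wedge's half-turn orientation is hidden by the holder, so I'll lift it and look.

```bash
cat >> h.py <<'E'
def rects(W,m):
    p=W[m]; r=cv2.minAreaRect((p[:,:2]*1000).astype(np.float32)); return len(p),np.round(r[0],1),np.round(r[1],1),round(r[2],2),np.round(p.mean(0)*1000,1)
E
python3 - <<'E'
from h import *
for n in('top','side'):
    d=load(n);W=cloud(d);I=d['image'].astype(int);x,y,z=[W[...,i] for i in range(3)]
    blue=(I[...,2]>1.5*I[...,0])&(I[...,2]>1.3*I[...,1])
    reg=(x>.44)&(x<.58)&(abs(y)<.08)
    print(n,'block',rects(W,reg&blue&(abs(z-.055)<.006)))
    print('rod',rects(W,reg&~blue&(z>.077)&(z<.085)))
    print('clip',rects(W,reg&~blue&(z>.063)&(z<.071)))
    tr=(x>.37)&(x<.56)&(y>.2)&(y<.35)&(I.max(-1)-I.min(-1)<25)&(z<.034)&(z>.001)
    tr=cv2.morphologyEx(tr.astype(np.uint8),cv2.MORPH_OPEN,np.ones((5,5)))>0
    print('tray',rects(W,tr))
yaw=np.radians(1.5); o=[np.pi,0,yaw]; p=[.5065,-.2562]
manip.move_ptp(p+[.19],o)
manip.servo_line(p+[.0925],speed=.08,max_force=8)
effector.set_gripper(0.0); print(monitor.get_ee_pos(),monitor.get_gripper_width(),monitor.get_grasp_force(),monitor.get_ft_force())
manip.servo_line(p+[.28],speed=.12)
for n in('top','side'):
    d=grab(n)
d=load('side');f=200/np.tan(np.radians(float(d['vertical_fov']))/2)
c=d['R']@np.array(p+[.23])+d['t'];u,v=c[:2]/c[2]*f+[d['cx'],d['cy']];u,v=int(u),int(v);print(u,v)
save(d['image'][max(0,v-50):v+50,max(0,u-50):u+50],'w_side.png',6)
print(monitor.get_t(),monitor.get_joints(),monitor.get_ft_force(),monitor.get_gripper_width())
E
```

```text
top block (501, array([514.4,   7.2]), array([56.8, 98.7]), 82.08, array([514.5,   7.4,  55.7]))
rod (37, array([493.2,   8.5]), array([14.4, 19. ]), 0.61, array([493.2,   8.5,  81.1]))
clip (63, array([520.7,   3.5]), array([33.6, 72.9]), 77.45, array([508.1,   5.8,  67.3]))
tray (528, array([454.9, 276. ]), array([127. , 128.7]), 88.88, array([447.8, 294.3,   8.8]))
side block (325, array([514.4,   7.8]), array([55.5, 96.1]), 82.28, array([514.1,   6.9,  55. ]))
rod (49, array([493.3,  10. ]), array([22.8, 15.5]), 83.59, array([493.9,   9. ,  80.3]))
clip (98, array([505.6,   7.6]), array([37.2, 40.3]), 75.81, array([505.6,   4.2,  66.6]))
tray (1528, array([462.7, 266.1]), array([138.6, 150.5]), 87.14, array([461. , 278.2,  11.3]))
[ 0.50666176 -0.25628124  0.09271656] 0.019112092081299797 58.8674122095108 [-0.15384868  0.47531759  1.12230264]
416 273
5.6833 [-5.91951913e-01  5.94044387e-02  1.69951822e+00  1.23836461e-05
  1.38446851e+00  9.52701311e-01] [-0.08105964 -0.67574472 -1.76299075] 0.019190234880238213
```

View pics/w_side.png

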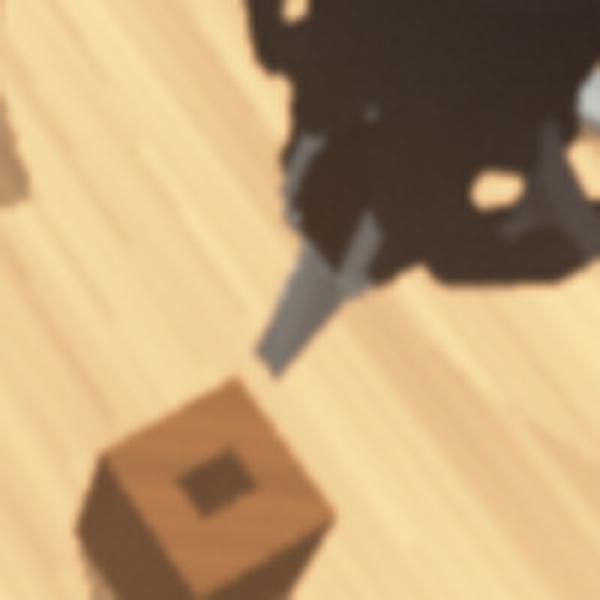

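The crop shows the blade hanging below the fingers, with its tip edge centred at about crop (268,366), which is image (410.7,284). The holder's hole is at (218,482). I'll project the tip for both orientations.

Run:
```python
from h import *
d=load('side');f=200/np.tan(np.radians(float(d['vertical_fov']))/2)
for x in (-7.3,7.3):
  for dy in(-5.5,5.5):
    c=d['R']@np.array([.5067+x/1e3,-.2563+dy/1e3,.1935])+d['t'];print(x,dy,(c[:2]/c[2]*f+[d['cx'],d['cy']]).round(1))
W=cloud(d)
b=W[276:290,400:424].reshape(-1,3); b=b[(b[:,2]>.185)]; print(len(b),(b.mean(0)*1000).round(1)); print((b[np.argsort(b[:,2])][:14]*1000).round(1))
```

```text
-7.3 -5.5 [411.4 285.9]
-7.3 5.5 [408. 281.]
7.3 -5.5 [417.8 282.4]
7.3 5.5 [414.3 277.6]
76 [ 501.3 -258.7  213.3]
[[ 499.8 -257.1  192.1]
 [ 499.3 -260.2  194.3]
 [ 499.7 -256.4  195.3]
 [ 500.1 -252.4  196. ]
 [ 499.8 -259.1  196. ]
 [ 498.2 -251.6  196.4]
 [ 499.8 -261.8  197. ]
 [ 497.9 -254.6  198.2]
 [ 501.5 -261.8  199.6]
 [ 498.7 -256.1  200.3]
 [ 498.9 -252.3  201.4]
 [ 498.6 -258.9  201.5]
 [ 503.4 -261.6  201.6]
 [ 499.6 -260.2  202.9]]
```

The tip is on the −x side, so the axes agree and no flip is needed. Next I'll feel for the post's flat just above the clip.

```bash
cat >> h.py <<'E'
O=np.array([.495,.0095]); Y=np.radians(-7.8); ex=np.array([np.cos(Y),np.sin(Y)]); ey=np.array([-ex[1],ex[0]]); ori=[np.pi,0,Y]
TZ=.0867
def wp(x,y,z): return list(O+(x+8.5)/1e3*ex+y/1e3*ey)+[z+TZ]   # wedge tip pose in stand frame (mm, mm, m)
def inv():
    p=monitor.get_ee_pos(); d=(p[:2]-O)*1e3; return np.round([d@ex-8.5,d@ey,(p[2]-TZ)*1e3],2)
def F(): f=np.array(monitor.get_ft_force()); return np.round([f[:2]@ex,f[:2]@ey,f[2]],2)
E
python3 - <<'E'
from h import *
manip.move_ptp(wp(14,0,.16),ori)
manip.servo_line(wp(14,0,.073),ori,speed=.1,max_force=8)
manip.pause(.2); print(inv(),F())
print(manip.servo_line(wp(2,0,.073),ori,speed=.012,max_force=2.5)); print(inv(),F())
manip.pause(.2);print(inv(),F(),monitor.get_t())
for n in('top','side'):
    d=grab(n)
d=load('side');f=200/np.tan(np.radians(float(d['vertical_fov']))/2)
c=d['R']@np.array([.5,.005,.08])+d['t'];u,v=(c[:2]/c[2]*f+[d['cx'],d['cy']]).astype(int);print(u,v)
save(d['image'][v-45:v+35,u-50:u+50],'s1.png',7)
E
```

```text
[1.466e+01 4.000e-02 7.392e+01] [ 0.03  0.   -0.28]
True
[ 3.960e+00 -2.000e-02  7.297e+01] [ 1.27  0.2  -0.6 ]
[ 3.860e+00 -4.000e-02  7.244e+01] [ 2.84  0.46 -0.91] 9.0167
338 214
```

View pics/s1.png

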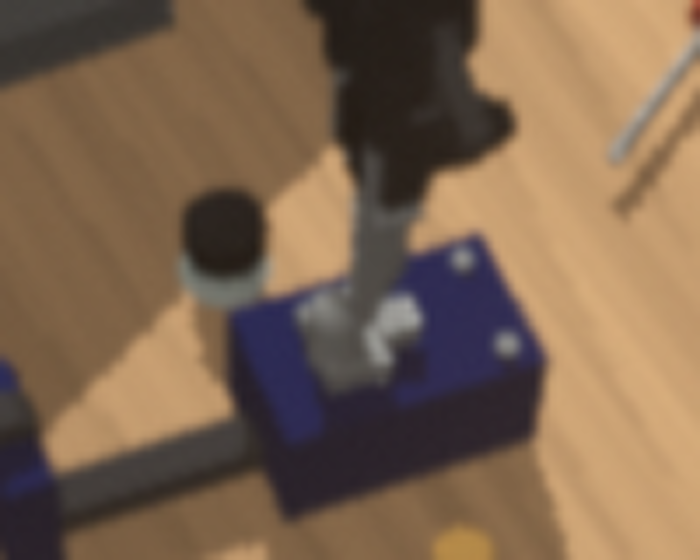

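The blade is touching the flat (crop ~ (370,300)), over the gap between post and clip back and centred in y. I'll ease off slightly and enter the window.

Run:
```python
from h import *
manip.servo_line(wp(4.4,0,.0725),ori,speed=.01); manip.pause(.1); print(inv(),F())
x=4.4
for z in (.0665,.063,.059):
    s=manip.servo_line(wp(x,0,z),ori,speed=.012,max_force=7); print(z,s,inv(),F())
    if s: break
print(monitor.get_t())
```

```text
[ 4.270e+00 -1.000e-02  7.233e+01] [ 1.39  0.22 -0.93]
0.0665 False [ 4.310e+00 -1.000e-02  6.633e+01] [ 1.68 -0.38 -1.09]
0.063 False [4.310e+00 2.000e-02 6.283e+01] [ 2.26 -1.24 -2.14]
0.059 False [4.560e+00 2.000e-02 5.942e+01] [ 0.94 -0.59  5.34]
11.0917
```

Run:
```python
from h import *
z=.059
while z>.031:
    z-=.002
    s=manip.servo_line(wp(4.5,0,z),ori,speed=.01,max_force=7); f=F(); print(round(z,3),s,inv(),f)
    if s or f[2]>14: break
print(monitor.get_t())
```

```text
0.057 False [ 4.5  -0.06 56.78] [ 0.39 -0.55  3.8 ]
0.055 False [4.510e+00 1.000e-02 5.502e+01] [ 0.31 -0.16  4.2 ]
0.053 False [ 4.510e+00 -1.000e-02  5.287e+01] [1.48 0.35 4.07]
0.051 False [ 4.470e+00 -4.000e-02  5.075e+01] [0.31 0.42 2.24]
0.049 False [ 4.37 -0.11 48.52] [ 1.18 -0.65  1.23]
0.047 False [ 4.380e+00 -2.000e-02  4.667e+01] [ 1.36 -0.71  1.13]
0.045 False [ 4.35  0.09 44.49] [ 1.82  0.65 -1.16]
0.043 False [ 4.390e+00 -1.000e-02  4.283e+01] [ 1.34  0.25 -0.48]
0.041 False [4.400e+00 2.000e-02 4.072e+01] [ 1.56  1.02 -1.97]
0.039 False [ 4.39  0.   38.82] [ 1.34  0.13 -0.73]
0.037 False [ 4.4   0.04 36.84] [ 1.85 -0.1  -1.02]
0.035 False [ 4.42 -0.   34.84] [ 0.35 -0.36 -1.37]
0.033 False [ 4.430e+00 -1.000e-02  3.287e+01] [ 1.67  0.35 -1.02]
0.031 False [ 4.42  0.   30.86] [ 1.83  0.53 -1.3 ]
15.9917
```

Run:
```python
from h import *
s=manip.servo_line(wp(4.5,0,-.002),ori,speed=.006,max_force=5)
print(s,inv(),F()); manip.pause(.15); print(inv(),F(),monitor.get_t())
for n in('top','side'): d=grab(n)
save(d['image'][214-45:214+35,338-50:338+50],'s2.png',7)
```

```text
True [ 4.670e+00 -1.000e-02  2.834e+01] [ 1.21 -0.23  4.13]
[ 4.68  0.03 28.29] [0.81 0.02 4.62] 17.575
```

View pics/s2.png

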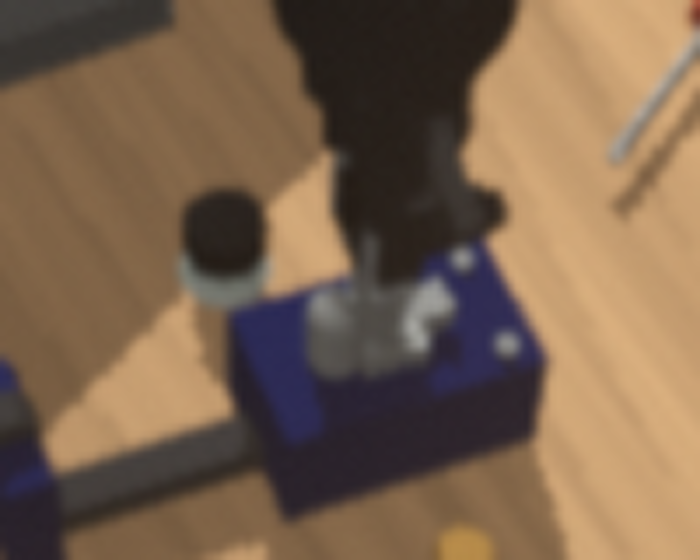

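The picture shows the clip moved off the post along +x (back at crop ~ (430,310)) with the blade between. I'll press a little more to confirm it's the rigid stop.

Run:
```python
from h import *
z0=inv()[2]/1e3
for k in range(1,7):
    manip.servo_line(wp(4.6,0,z0-.0004*k),ori,speed=.004,max_force=5); manip.pause(.1); f=F(); print(k,inv(),f)
    if f[2]>9.5: break
manip.pause(.3); print(inv(),F(),monitor.get_t())
```

```text
1 [4.760e+00 1.000e-02 2.829e+01] [-0.96 -0.96  5.04]
2 [ 4.86e+00 -1.00e-02  2.82e+01] [-1.35 -0.57  7.28]
3 [4.940e+00 2.000e-02 2.816e+01] [-2.15  0.84  8.47]
4 [5.060e+00 1.000e-02 2.812e+01] [-1.87 -0.34 10.19]
[5.050e+00 2.000e-02 2.811e+01] [-2.78 -0.19  9.73] 19.4167
```

```bash
cat >> h.py <<'E'
def clippts(lo=.0635,hi=.071):
    out=[]
    for n in('top','side'):
        d=load(n);W=cloud(d);I=d['image'].astype(int)
        q=(W[...,:2]-O)*1e3; sx=q@ex; sy=q@ey; z=W[...,2]
        blue=(I[...,2]>1.3*I[...,0])
        m=(z>lo)&(z<hi)&~blue&(sx>-25)&(sx<60)&(abs(sy)<28)
        out.append(np.c_[sx[m],sy[m],z[m]*1e3]); 
    return out
E
python3 - <<'E'
from h import *
for p in clippts():
    p=p[p[:,0]>16]; print(len(p)); print('x pct',np.percentile(p[:,0],[2,10,50,90,98]).round(1)); l=p[p[:,0]>p[:,0].max()-10]; print('lug y',np.percentile(l[:,1],[5,50,95]).round(1),'max',p[:,0].max().round(1))
E
```

```text
0Traceback (most recent call last):
  File "<stdin>", line 3, in <module>
    return _quantile_unchecked(
        a, q, axis, out, overwrite_input, method, keepdims, weights)
    return _ureduce(a,
                    func=_quantile_ureduce_func,
    ...<5 lines>...
                    overwrite_input=overwrite_input,
                    method=method)
    r = func(a, **kwargs)
    result = _quantile(arr,
                       quantiles=q,
    ...<2 lines>...
                       out=out,
                       weights=wgt)
    slices_having_nans = np.isnan(arr[-1, ...])
                                  ~~~^^^^^^^^^
IndexError: index -1 is out of bounds for axis 0 with size 0
```

Run:
```python
from h import *
p=clippts()[1]
p=p[p[:,0]>8]; print(len(p)); print(p[np.argsort(p[:,0])].round(1)[::3].tolist())
```

```text
65
[[8.4, -10.8, 67.6], [10.9, -11.4, 67.2], [13.3, -5.0, 70.1], [15.1, -7.4, 68.1], [17.8, -14.1, 67.3], [19.9, -9.4, 64.1], [20.8, -13.6, 65.0], [23.1, -7.9, 64.7], [25.2, -15.6, 65.5], [27.0, -11.2, 67.3], [27.9, -15.9, 64.5], [29.3, -12.6, 63.5], [30.3, 3.2, 67.7], [31.2, -0.8, 68.3], [33.0, -3.4, 66.6], [34.9, 1.3, 68.0], [37.1, -0.3, 64.5], [38.2, 2.2, 65.0], [38.9, -1.6, 69.9], [41.7, -2.3, 65.1], [43.1, 7.9, 68.1], [44.8, -1.2, 66.3]]
```

The lug's end is now near stand x ≈ 45 mm, against 30 when seated, so the clip is off. Lifting the wedge.

Run:
```python
from h import *
for z in (.04,.06,.075): print(manip.servo_line(wp(4.7,0,z),ori,speed=.03,max_force=12),inv(),F())
manip.servo_line(wp(6,0,.15),ori,speed=.12)
o=[np.pi,0,np.radians(1.5)]
manip.move_ptp([.5066,-.2562,.29],o)
for n in('top','side'): d=grab(n)
for p in clippts():
    p=p[p[:,0]>14]; print(len(p),'x',np.percentile(p[:,0],[2,10,50,90,98]).round(1)); l=p[p[:,0]>36]; print('lug y',np.percentile(l[:,1],[5,50,95]).round(1),'max',p[:,0].max().round(1))
c=d['R']@np.array([.52,.005,.06])+d['t'];f=200/np.tan(np.radians(float(d['vertical_fov']))/2);u,v=(c[:2]/c[2]*f+[d['cx'],d['cy']]).astype(int)
a=cv2.resize(d['image'][v-35:v+35,u-40:u+40],None,fx=5,fy=5,interpolation=cv2.INTER_CUBIC)
c=d['R']@np.array([.5066,-.2562,.15])+d['t'];u,v=(c[:2]/c[2]*f+[d['cx'],d['cy']]).astype(int)
b=cv2.resize(d['image'][v-40:v+40,u-30:u+30],(350*3//4,350),interpolation=cv2.INTER_CUBIC)
save(np.hstack([a,b]),'s3.png'); print(monitor.get_t(),monitor.get_gripper_width())
```

```text
True [ 4.410e+00 -1.000e-02  2.937e+01] [ 1.15 -0.37 -0.67]
False [ 4.520e+00 -1.000e-02  5.977e+01] [ 1.86 -0.38 -0.89]
False [4.560e+00 3.000e-02 7.501e+01] [ 0.76 -0.1  -0.96]
53 x [17.9 22.5 28.2 39.8 42.8]
lug y [-2.7  2.9  7.8] max 44.0
78 x [16.2 19.8 28.  40.7 44.2]
lug y [-4.7  0.8  7.5] max 44.8
23.4167 0.019256918353035633
```

View pics/s3.png

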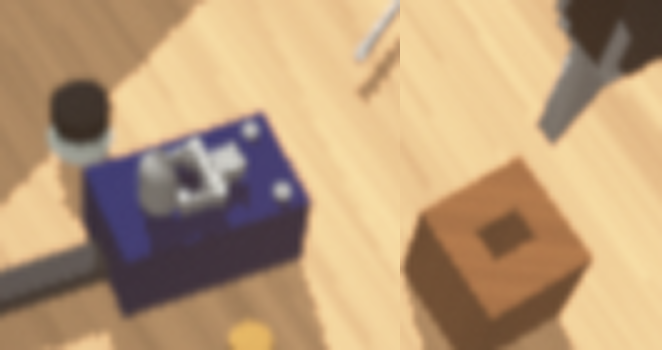

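The clip lies flat on the block, clear of the post, with its lug pointing away. The wedge hangs straight over the holder. Returning it.

Run:
```python
from h import *
p=[.50666,-.25628]; o=[np.pi,0,np.radians(1.5)]
manip.servo_line(p+[.175],o,speed=.1)
s=manip.servo_line(p+[.105],o,speed=.05,max_force=6); print(s,monitor.get_ee_pos(),monitor.get_ft_force())
if not s:
    s=manip.servo_line(p+[.0925],o,speed=.02,max_force=6); print(s,monitor.get_ee_pos(),monitor.get_ft_force())
    if monitor.get_ee_pos()[2]<.098:
        effector.set_gripper(.05); manip.pause(.2); manip.servo_line(p+[.2],o,speed=.12)
        d=grab('side');W=cloud(d); x,y,z=[W[...,i] for i in range(3)]
        print(rects(W,(abs(x-p[0])<.03)&(abs(y-p[1])<.03)&(z>.128)&(z<.145)))
print(monitor.get_t(),monitor.get_gripper_width())
```

```text
False [ 0.50689997 -0.25632594  0.10539442] [-0.03011103  0.1844425  -0.76199862]
True [ 0.50649683 -0.25633791  0.0927223 ] [0.71397251 0.18131904 4.34974383]
(111, array([ 507.8, -257. ]), array([20. , 19.9]), 89.97, array([ 506.9, -257.7,  135.1]))
28.5833 0.04991583775202321
```

Run:
```python
from h import *
def g(x,y,z): return list(O+x/1e3*ex+y/1e3*ey)+[z]
manip.move_ptp(g(41.5,1.8,.16),ori)
print(manip.servo_line(g(41.5,1.8,.056),ori,speed=.06,max_force=6),monitor.get_ee_pos(),monitor.get_ft_force())
effector.set_gripper(0); print(monitor.get_gripper_width(),monitor.get_grasp_force())
manip.servo_line(g(41.5,1.8,.16),ori,speed=.08); print(monitor.get_gripper_width(),monitor.get_grasp_force(),monitor.get_t())
d=grab('side'); c=d['R']@np.array([.53,.0,.14])+d['t'];f=200/np.tan(np.radians(float(d['vertical_fov']))/2);u,v=(c[:2]/c[2]*f+[d['cx'],d['cy']]).astype(int)
save(d['image'][v-60:v+60,u-70:u+70],'s4.png',4)
```

```text
False [0.53673985 0.00559741 0.05641454] [-0.90703696 -0.5517497   0.61104173]
0.011973712600691633 59.381259083747864
0.011910096884911871 59.110127091407776 33.3833
```

View pics/s4.png

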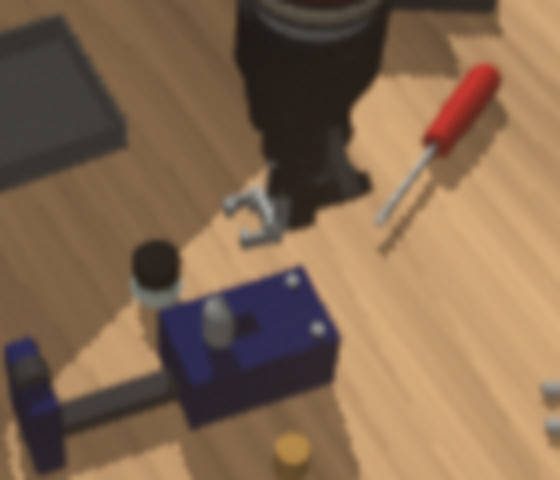

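The clip is held level in the fingers at crop (262,215), and the post stands bare. Carrying it to the tray.

Run:
```python
from h import *
q=[.488,.272]
manip.move_ptp(q+[.16],ori)
print(manip.servo_line(q+[.009],ori,speed=.07,max_force=6),monitor.get_ee_pos(),monitor.get_ft_force())
effector.set_gripper(.03); manip.pause(.2); manip.servo_line(q+[.16],ori,speed=.12)
manip.move_ptp([.42,0.05,.3],ori)
d=grab('top'); a=d['image'][150:300,190:460]; save(a,'s5.png',2.8)
print(monitor.get_t(),monitor.get_gripper_width())
```

```text
False [0.48830678 0.27212621 0.00936658] [-0.32570821 -0.30433878 -0.53731089]
39.8167 0.02952652961772594
```

View pics/s5.png

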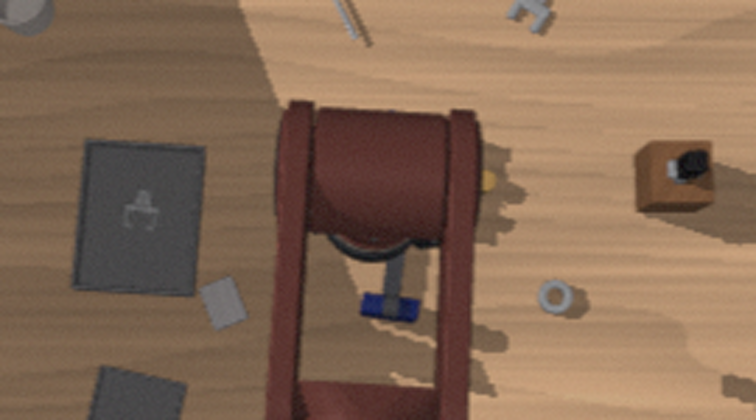

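The clip lies in the large tray at (141,212), and the wedge stands in its holder at (690,165). The arm is clear, so I'm handing in.

```bash
python3 -c "
from h import *
print(finish_job())"
```

```text
the job is handed in; nothing more can be done
None
```

The job is handed in at about 40 s of the 72 s allowed: the wedge spread the clip off the post and bottomed on the stop, where I read at most about 10 N, then went back in its holder, and the clip lies in the larger grey tray; no verdict was returned.

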